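# Make the wood lathe safe and reset its stop

### The job

Make the lathe safe before its blank is changed: press the mushroom stop down and let go so that it stays latched, then turn the isolator's handle a quarter turn clockwise, all the way from on to off and let go of it. Only then twist the mushroom clockwise to free it, and leave it fully sprung up, with the isolator off. Do not press the flush start button, and leave the things lying on the bench where they are.

Things in the scene. Friction and masses are not known exactly. Their poses are not given: they have to be found in the camera images.
- stop_box: grey control box screwed to the bench, 110 (its x) x 160 (its y) x 65 tall, origin at the centre of its underside. On its level top: the black mushroom stop centred at its x 0, y -32, and a small flush start button at its x 0, y +48. Behind it (its +x) is a short cable gland. Yaws up to 0.45 rad either way.
- stop_top (a point): centre of the top of the mushroom head; the head turns with this frame. Head: black, 45 mm diameter, 24 tall (near-vertical sides from 3 to 17 above its lower edge) on an 18 mm stem, three white marks on top. Sprung up, its top is 46 and its lower edge 22 above the box top; latched down, 38 and 14. A fixed collar 42 dia x 6 tall surrounds the stem below it.
- stop (a joint): depth of the mushroom (m): 0 fully up, 0.008 fully down. It yields at about 10 N and hardly moves below that; past about 0.005 it snaps down by itself and stays latched when let go. Twisting frees it (an upward pull of 4 N on the head would also unlatch it, which does not count).
- stop_turn (a joint): twist of the mushroom head (rad), 0 straight, grows clockwise seen from above to a stop at 1.05. Always sprung back to 0 (0.15 Nm at rest, 0.2 at 0.6 rad, 0.4 near the stop; grip with about 30 N). When latched, the latch lets go by 0.5 rad (0.6 to 0.9 is a sure twist) and the head springs up 8 mm as the fingers let it go; it then turns back to 0 by itself.
- start_top (a point): centre of the top of the flush start button, black, 24 dia in a 32 dia collar, standing 7 above the box top, 80 from the mushroom's axis. Not to be pressed.
- start (a joint): depth of the start button (m), 0 up, 0.004 pressed (4 N).
- isolator_box: grey box screwed to the bench, 120 x 120 x 65 tall, origin at the centre of its underside, the isolator on its level top. Yaws up to 0.45 rad either way.
- isolator_hub (a point): on the vertical axis of the isolator's handle, level with the top of its bar (31 above the box top). Black one-armed handle: a hub 40 dia and a bar 16 wide and 22 tall (9 to 31 above the box top) that reaches 75 from the axis to one side only.
- isolator_tip (a point): middle of the outer end of the handle's bar, at the bar's top, 75 from the axis.
- isolator (a joint): angle of the handle (rad): 0 on, bar along the box's +x (away from the robot); 1.571 off, bar along the box's -y: a quarter turn clockwise seen from above. An internal spring snaps it to the nearer end (about 0.25 Nm to move off an end, so 5 N at 55 from the axis; middle at 0.785), with fixed stops at both ends. It starts at on.
- jar: bystander, loose: lidded glass jar, 48 dia x 65 tall, stands behind (+x side of) the stop box; sizes in mm
- offcut: bystander, loose: wooden offcut 40 x 70 x 30 tall, lies behind the isolator box; sizes in mm
- gouge: bystander, loose: carving gouge about 220 long lying flat, round wooden handle; sizes in mm
- mallet: bystander, loose: wooden mallet 240 long lying flat; sizes in mm
- rasp: bystander, loose: wood rasp 180 long lying in front of the lathe; sizes in mm
- pot: bystander, loose: white ceramic cup 72 dia x 90 tall; sizes in mm

How it is judged:
By the outcome, as a careful person would: the job done as asked, in the order asked, and still so for the second after the job is handed in, with the robot touching nothing.
It also fails if it takes over 64 s, if anything falls off the work surface, if the arm or the gripper's body presses on something with over 40 N, if the wrist force passes 120 N, or if a joint passes its speed limit or range.

### The arm

A 6-joint arm with a two-finger parallel gripper is mounted at the origin on the work surface. World frame = base frame: x ahead of the robot, y to its left, z up, the work surface at z = 0. Lengths are in m, angles in rad, forces in N, time in s.
With the tool pointing down it reaches from about 0.35 to 0.975 m from the base axis. Payload 17.4 kg.
Tool frame: the origin (TCP) lies midway between the tips of the shut fingers; the grasp point (between the pads) lies 19 mm behind it; z points along the fingers, y is the line along which they close (so a half turn about z gives the same grasp; the last joint's range is limited). The gripper opens to 85 mm and grips with 20 to 120 N. Pads are 22 mm wide; open, the fingers measure 114 mm over their backs; the gripper's body (76 mm by 85 mm) begins 54 mm behind the grasp point. The pads swing forward as they close: fully open they stand 13 mm farther back than shut.
Start: joints at [-1.245, 0.116, 1.442, -0, 1.584, -0.038], TCP at [0.24, -0.631, 0.231] pointing down, gripper open.
Joint ranges: [-2.83, 2.83], [-0.83, 2.19], [0.07, 2.5], [-1.14, 4.28], [0.01, 3], [-2.97, 2.97]. Speed limits (rad/s): [1.89, 1.89, 2.22, 3.14, 3.14, 3.14].

### API

Orientations are given as a unit quaternion [w, x, y, z].
In Python, from cell import arm, get_image, find_in, trace, landmark_of gives the robot as it stands.
- The arm moves only by the tool apply_moves, never from a script. Its argument "motion" is one flat list of numbers, 5 for each row, row after row: the shift along the world's x, y, z in mm, then the turn about the world's z in rad, then the finger opening in mm, from 0 to 85.4. In form: [tx, ty, tz, turn, jaw, tx, ty, tz, turn, jaw, ...]. A call has 1 to 20 rows; each row is the pose to reach, as a shift and turn from the pose commanded when the call began; what a row does not reach only later rows make up. A row lasts 1/12 s, in which the tool goes at most 41.7 mm and 7.16 degrees, less where a joint would pass 70% of its speed; a pose out of reach is approached as far as the arm can. A call with a gripper value outside its range is refused whole. The fingers move at their own pace and stop on an object; the grip force is fixed at half the most. Time passes only in rows, so rows that repeat a pose let the fingers close. It gives the time, the measured TCP pose, the force, the opening and the grip force at its end, in the units of the state.
- arm.sense(): the state, without advancing time (a new reading comes with each control period).
- get_image(name): name is "side" or "top"; returns a dict with "pixels" (384x512x3 uint8, red, green, blue), "z_map" (384x512 float32, m along the optical axis (not along the pixel's ray), 0 where there is no reading), "K" (3x3 intrinsics, pixels), "dist" ([k1, k2, p1, p2, k3] as OpenCV has them; the pictures are not rectified), "cam_to_world" (4x4, takes a point from camera to world coordinates). Camera axes: x right, y down, z forward; pixel columns grow to the right and rows downward; lengths in m; the calibration is good to about 2 mm. A picture is of the moment at which its call begins.
- arm.finish_job(): hands the job in; it is judged then, once.
Trained networks look in a picture, given as the dict that the camera call returned (one of the last four; its "shot" number tells which), for a name from the list of things; names that differ only in an ending like _2 or _b are one class to them, and where a whole thing is asked for, a point or a joint stands for the part that bears it (a point fixed in the world has none). Each returns a list of dicts, best first, with "confidence" (0 to 1); they miss things now and then, are a little off and sometimes report something else, mostly with a low value. They report only what shows in the picture. A call takes as long as a camera call.
- find_in(query, picture): "at" ([column, row] in pixels, amid what is visible of it).
- trace(query, picture): "pixels" (384x512 bool, what is visible of it) and "at" ([column, row] in pixels, amid what is visible of it).
- landmark_of(query, picture): "at" ([column, row] in pixels: a listed point, or the origin of a listed thing).
The state is a dict: "t": time; "joint_positions": joint angles; "dq": joint speeds; "joint_torque": joint torques, N m; "eef_pos": TCP position; "tcp_rot": TCP orientation; "force": force on the tool from outside, world axes, zero at the start; "moment": the same for the moment, N m; "finger_gap": finger opening in m; "gripper_force": force on a finger pad.
Only numpy, scipy, OpenCV 4.12 (cv2) and the standard library are available. Lean on these libraries where they do the work, as an engineer would, in place of code of your own. Each camera call takes 0.05 s, during which the arm holds its last target. There are 200 camera calls.

## Working session

There is one attempt and no reset: what is moved stays moved. The work goes in short steps, Python scripts to look and compute and a tool call to move; the robot and the scene stay as the last step left them, time stands still between calls to the robot, and variables do not carry over. Pictures are saved under pics/ and viewed, at most 10 in all, crops included, and the job is handed in when it is done.

Besides the shell and the picture viewer there is one more tool, called after "Emit:" as name(argument=value, ...) on one line, values as JSON. apply_moves: Moves the arm, as the interface text tells. Its arguments: {"type":"object","properties":{"motion":{"type":"array","items":{"type":"number"}}},"required":["motion"]}

```bash
mkdir -p pics; cat > h.py <<'E'
import numpy as np, cv2
from cell import arm, get_image, find_in, trace, landmark_of
def ray(p,uv):
    n=cv2.undistortPoints(np.array([[uv]],float),p["K"],np.array(p["dist"],float))[0,0]
    T=np.array(p["cam_to_world"]); d=T[:3,:3]@np.array([n[0],n[1],1.]); return T[:3,3],d
def at_z(p,uv,z):
    o,d=ray(p,uv); return o+d*(z-o[2])/d[2]
def at_depth(p,uv):
    u,v=np.round(uv).astype(int); w=p["z_map"][max(v-1,0):v+2,max(u-1,0):u+2]; w=w[w>0]
    o,d=ray(p,uv); return o+d*np.median(w) if len(w) else None
def tri(p,a,q,b):
    A=np.zeros((3,3));B=np.zeros(3)
    for (o,d) in (ray(p,a),ray(q,b)):
        d=d/np.linalg.norm(d);M=np.eye(3)-np.outer(d,d);A+=M;B+=M@o
    return np.linalg.solve(A,B)
E
cat > look.py <<'E'
from h import *
import sys
np.set_printoptions(precision=4,suppress=True)
P={n:get_image(n) for n in("side","top")}
cv2.imwrite(f"pics/{sys.argv[1]}.png",np.vstack([P[n]["pixels"] for n in P])[:,:,::-1][:,:]) if 0 else [cv2.imwrite(f"pics/{sys.argv[1]}_{n}.png",P[n]["pixels"][:,:,::-1]) for n in P]
for q in("stop_top","start_top","isolator_hub","isolator_tip","stop_box","isolator_box"):
    L={}
    for n in P:
        r=landmark_of(q,P[n])
        for k in r[:1]:
            L[n]=k["at"]; print(q,n,np.array(k["at"]),round(k["confidence"],2),at_depth(P[n],k["at"]))
    if len(L)==2: print("   tri",tri(P["side"],L["side"],P["top"],L["top"]))
s=arm.sense(); print(s["t"],s["eef_pos"],s["tcp_rot"],s["finger_gap"],s["force"])
E
python3 look.py a
```

```text
stop_top side [232.5 207.1] 0.53 [0.555  0.1097 0.114 ]
stop_top top [227.4 184.1] 0.53 [0.5577 0.109  0.1112]
   tri [0.557  0.1085 0.1122]
start_top side [219.1 231.4] 0.39 [0.538  0.1951 0.0743]
start_top top [202.5 192.9] 0.39 [0.5363 0.1859 0.0712]
   tri [0.5396 0.1887 0.0674]
isolator_hub side [293.8 171.7] 0.62 [ 0.5279 -0.2029  0.0987]
isolator_hub top [338.6 194.1] 0.85 [ 0.536  -0.2034  0.0957]
   tri [ 0.5335 -0.2055  0.0947]
isolator_tip side [275.1 164.8] 0.56 [ 0.6851 -0.2951  0.0048]
isolator_tip top [223.6 192.1] 0.57 [0.5357 0.1198 0.1047]
   tri [0.4714 0.0686 0.3209]
stop_box side [230.9 236.6] 0.97 [0.4958 0.1839 0.0695]
stop_box top [223.4 191.7] 0.68 [0.5415 0.1257 0.0649]
   tri [ 0.5475  0.1333 -0.003 ]
isolator_box side [288.6 188.9] 0.62 [ 0.503  -0.14    0.0669]
isolator_box top [330.1 203.3] 0.86 [ 0.5122 -0.1845  0.0672]
   tri [ 0.5231 -0.1862  0.0272]
0.7 [ 0.2402 -0.6308  0.2313] [0.     0.9835 0.1809 0.    ] 0.08499319555491112 [-0.3482  0.9333  0.3483]
```

View pics/a_side.png

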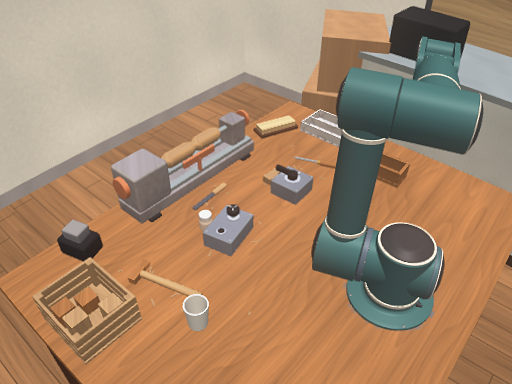

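View pics/a_top.png

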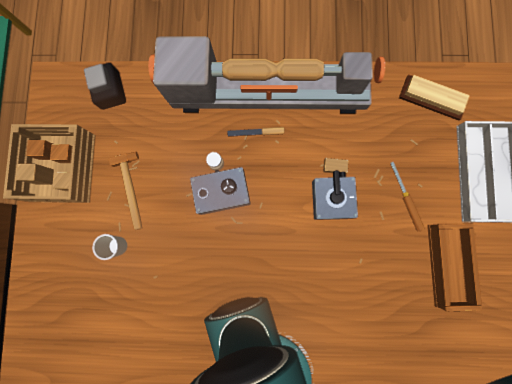

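The side view shows the mushroom at about (232,209), the start button at (220,230) and the isolator hub at (293,175), with its bar running to (279,168). In the top view they are at (229,186), (203,193) and (337,197), and the bar tip is at (337,172). Next I fit the boxes and heads from depth.

```bash
cat > fit.py <<'E'
from h import *
np.set_printoptions(precision=4,suppress=True)
def cloud(p):
    v,u=np.mgrid[0:384,0:512]; uv=np.stack([u,v],-1).reshape(-1,1,2).astype(float)
    n=cv2.undistortPoints(uv,p["K"],np.array(p["dist"],float))[:,0]; z=p["z_map"].reshape(-1)
    c=np.c_[n*z[:,None],z]; T=np.array(p["cam_to_world"]); return (c@T[:3,:3].T+T[:3,3]).reshape(384,512,3), p["z_map"]>0
def run():
    for nme in("top","side"):
        p=get_image(nme); C,ok=cloud(p)
        for lab,c0 in(("stop",(.557,.109)),("start",(.54,.189)),("hub",(.533,-.205))):
            r=np.hypot(C[...,0]-c0[0],C[...,1]-c0[1]); 
            if lab=="start": continue
            m=ok&(r<.16)&(C[...,2]>.058)&(C[...,2]<.072)&(abs(C[...,1]-c0[1])<.16)
            n,l,st,_=cv2.connectedComponentsWithStats(m.astype(np.uint8)); k=1+np.argmax(st[1:,4]); b=C[l==k]
            rc=cv2.minAreaRect((b[:,:2]*1000).astype(np.float32)); print(nme,lab,"box",rc,np.median(b[:,2]))
            h=ok&(r<.1)&(C[...,2]>(.098 if lab=="stop" else .088))&(C[...,2]<.13); H=C[h]
            print("   high",h.sum(),"mean",H.mean(0),"rect",cv2.minAreaRect((H[:,:2]*1000).astype(np.float32)),"z90",np.percentile(H[:,2],[50,90]))
            if lab=="hub":
                f=H[np.argmax(H[:,0])]; print("   far",f)
if __name__=="__main__":
    run()
    for n in("top","side"):
        p=get_image(n)
        for q in("stop_top","isolator_hub","stop","isolator"):
            r=trace(q,p)
            if r:
                m=r[0]["pixels"]; C,ok=cloud(p); v,u=np.where(m); print(n,q,m.sum(),r[0]["confidence"],"px box",u.min(),u.max(),v.min(),v.max(),"med z",np.median(C[m&ok][:,2]))
        for q in ("jar","offcut","gouge"):
            r=find_in(q,p); print(n,q,r[0]["at"] if r else None, at_depth(p,r[0]["at"]) if r else None)
    a=get_image("top")["pixels"]; cv2.imwrite("pics/crop.png",cv2.resize(a[140:230,180:370],None,fx=4,fy=4,interpolation=cv2.INTER_CUBIC)[:,:,::-1])
E
python3 fit.py
```

```text
top stop box ((546.705322265625, 138.7767333984375), (110.20918273925781, 160.24427795410156), 12.36919116973877) 0.06484495432590576
   high 195 mean [0.5529 0.1065 0.1084] rect ((553.1449584960938, 106.63255310058594), (40.50761032104492, 42.782100677490234), 2.5536441802978516) z90 [0.1089 0.1116]
top hub box ((529.6522216796875, -201.6223602294922), (119.97441864013672, 120.99659729003906), 2.69205641746521) 0.06535280714756941
   high 271 mean [ 0.5491 -0.1998  0.094 ] rect ((556.7052001953125, -201.1341094970703), (37.588523864746094, 91.52393341064453), 89.56602478027344) z90 [0.0939 0.0973]
   far [ 0.6025 -0.203   0.0927]
side stop box ((549.0152587890625, 141.85418701171875), (111.8502197265625, 166.2186737060547), 13.109368324279785) 0.0680444162109537
   high 121 mean [0.5524 0.1149 0.1104] rect ((554.1205444335938, 113.5494613647461), (40.713104248046875, 44.69765853881836), 41.62787628173828) z90 [0.1122 0.1156]
side hub box ((532.172119140625, -198.21212768554688), (122.04212951660156, 129.3686981201172), 3.153392791748047) 0.06809530738601632
   high 135 mean [ 0.5545
[... 350 characters left out ...]
22 235 180 193 med z 0.10935136995357636
top isolator 326 0.88 px box 330 344 170 204 med z 0.09297999131433488
top jar [217.0, 163.0] [0.6268 0.1474 0.0648]
top offcut [332.1, 165.2] [ 0.6315 -0.1979  0.0298]
top gouge [409.4, 205.5] [ 0.5133 -0.4288  0.0226]
side stop_top 139 0.67 px box 226 239 204 216 med z 0.11049053067498654
side isolator_hub 145 0.65 px box 276 296 165 178 med z 0.09505977687816669
side stop 189 0.33 px box 275 297 164 179 med z 0.09382875781522815
side isolator 221 0.49 px box 275 298 164 179 med z 0.09290251712651698
side jar [203.8, 219.9] [0.6308 0.1753 0.0549]
side offcut [268.8, 173.3] [ 0.6448 -0.201   0.0338]
side gouge [323.8, 164.0] [ 0.525  -0.422   0.0164]
```

View pics/crop.png

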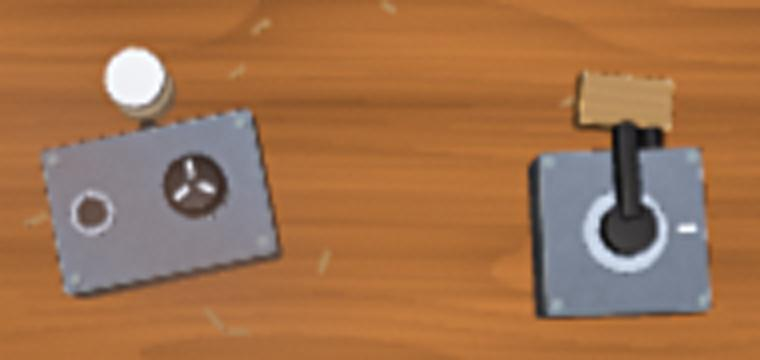

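Emit:
apply_moves(motion=[40,95,0,0.12,0,80,190,0,0.24,0,313,738,0,1.73,0,313,738,0,1.73,0,313,738,0,1.73,0,313,738,0,1.73,0,313,738,0,1.73,0,313,738,0,1.73,0,313,738,0,1.73,0,313,738,0,1.73,0,313,738,0,1.73,0,313,738,0,1.73,0,313,738,0,1.73,0,313,738,0,1.73,0,313,738,0,1.73,0,313,738,0,1.73,0,313,738,0,1.73,0,313,738,0,1.73,0,313,738,0,1.73,0,313,738,0,1.73,0])

```text
t: 3.32
eef_pos: [0.5542, 0.1118, 0.2309]
tcp_rot: [-0.0, 0.499, 0.867, 0.0]
force: [0.5, 0.0, -0.2]
finger_gap: -0.0002
gripper_force: 0.0
```

Emit:
apply_moves(motion=[0,0,0,0,0,0,0,0,0,0,0,0,-40,0,0,0,0,-80,0,0,0,0,-105,0,0,0,0,-112,0,0,0,0,-112,0,0,0,0,-112,0,0])

```text
t: 3.98
eef_pos: [0.5537, 0.1065, 0.1211]
tcp_rot: [0.001, 0.501, 0.866, 0.0]
force: [0.5, -0.5, 0.8]
finger_gap: -0.0002
gripper_force: 0.0
```

```bash
python3 look.py b | grep -E "stop_top|tri|^[0-9]"; python3 - <<'E'
import cv2
a=cv2.imread("pics/b_side.png")[150:270,160:320];cv2.imwrite("pics/b_c.png",cv2.resize(a,None,fx=4,fy=4))
E
```

```text
stop_top side [235.8 206.5] 0.49 [0.5501 0.0986 0.1121]
   tri [0.5398 0.1932 0.0725]
   tri [ 0.5349 -0.2053  0.0926]
   tri [ 0.6083 -0.198   0.1051]
   tri [ 0.5432  0.1348 -0.0055]
   tri [ 0.5273 -0.1937  0.0084]
4.6833 [0.5532 0.1072 0.1193] [-0.      0.5002  0.8659 -0.    ] -0.00010145918272802557 [ 0.216  -0.2783  0.5559]
```

View pics/b_c.png

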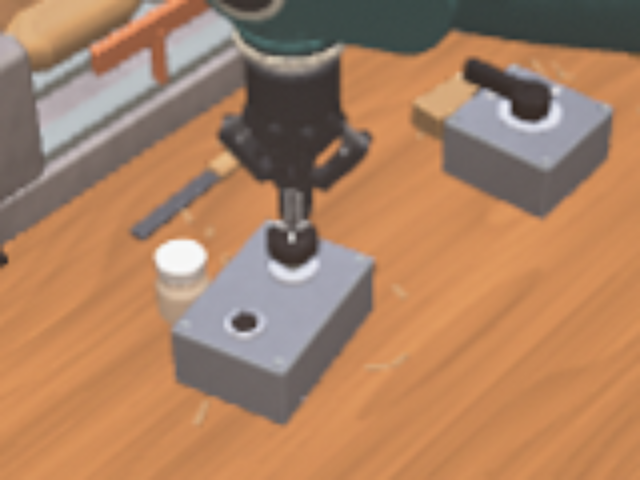

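The crop shows the closed fingers at (293,220), centred over the head at (292,245). I press now.

Emit:
apply_moves(motion=[0,0,-4,0,0,0,0,-8,0,0,0,0,-10,0,0,0,0,-12,0,0,0,0,-14,0,0,0,0,-15,0,0,0,0,-16,0,0,0,0,-16,0,0])

```text
t: 5.35
eef_pos: [0.553, 0.1071, 0.1029]
tcp_rot: [-0.0, 0.5, 0.866, -0.0]
force: [0.4, 0.6, 0.3]
finger_gap: -0.0
gripper_force: 0.1
```

Emit:
apply_moves(motion=[0,0,-1,0,0,0,0,-1.5,0,0,0,0,-1.5,0,0])

```text
t: 5.6
eef_pos: [0.5534, 0.1072, 0.1025]
tcp_rot: [0.0, 0.5, 0.866, 0.0]
force: [-3.3, -1.0, 8.1]
finger_gap: -0.0003
gripper_force: 3.8
```

Emit:
apply_moves(motion=[0,0,30,0,0,0,0,60,0,0,0,0,60,0,0,30,-271,60,1.05,0,30,-271,60,1.05,0,30,-271,60,1.05,0,30,-271,60,1.05,0,30,-271,60,1.05,0,30,-271,60,1.05,0,30,-271,60,1.05,0,30,-271,60,1.05,0,30,-271,60,1.05,0,30,-271,60,1.05,0,30,-271,60,1.05,0])

```text
t: 6.77
eef_pos: [0.5831, -0.1638, 0.1616]
tcp_rot: [-0.0, 0.001, 1.0, 0.0]
force: [-0.6, -0.0, 0.1]
finger_gap: -0.0001
gripper_force: 0.0
```

```bash
python3 look.py c | grep -E "^[0-9]"; python3 fit.py | grep -E "high|hub|far" ; python3 - <<'E'
import cv2
import numpy as np
a=cv2.imread("pics/c_side.png")[150:260,180:330];b=cv2.imread("pics/c_top.png")[140:230,200:350]
cv2.imwrite("pics/c_c.png",cv2.resize(np.vstack([a,b]),None,fx=3,fy=3))
E
```

```text
7.4667 [ 0.5832 -0.1638  0.1618] [ 0.     -0.0011  1.      0.    ] 7.972221630226847e-06 [-0.2583 -0.3233 -0.6703]
   high 157 mean [0.5541 0.1071 0.1012] rect ((554.636962890625, 107.50636291503906), (38.56837463378906, 43.12931823730469), 27.430400848388672) z90 [0.1012 0.1036]
top hub box ((542.8661499023438, -237.60780334472656), (87.97035217285156, 46.82161331176758), 2.769787311553955) 0.06543453147681
   high 202 mean [ 0.5401 -0.2004  0.0935] rect ((544.0753784179688, -204.20419311523438), (38.573204040527344, 58.774566650390625), 77.2961654663086) z90 [0.0931 0.0969]
   far [ 0.5766 -0.1918  0.0912]
   high 95 mean [0.5541 0.1133 0.1041] rect ((556.5457763671875, 110.69206237792969), (41.23347854614258, 41.62198257446289), 0.3537299633026123) z90 [0.1042 0.1078]
side hub box ((532.002685546875, -198.06936645507812), (124.15987396240234, 125.28042602539062), 3.223468542098999) 0.06824262430955019
   high 134 mean [ 0.5543 -0.1952  0.0964] rect ((559.7986450195312, -201.19125366210938), (40.42161178588867, 91.62429809570312), 83.18976593017578) z90 [0.0962 0.1017]
   far [ 0.6073 -0.1894  0.0944]
top isolator_hub 392 0.57 px box 227 284 127 137 med z 0.014498045803436721
side isolator_hub 189 0.54 px box 275 297 164 179 med z 0.0945669370300708
```

View pics/c_c.png

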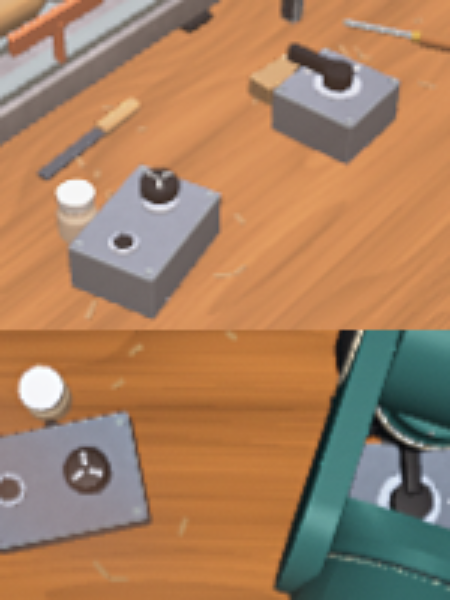

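The mushroom is latched: its top is 8 mm lower, near z 0.102. It shows at (158,185) in the upper half of the crop, with the handle still on at (320,62). I lower the fingers beside the bar and sweep it.

Emit:
apply_moves(motion=[0,0,-40,0,0,0,0,-70,0,0,0,0,-79,0,0,0,0,-79,0,0,0,0,-79,0,0])

```text
t: 8.83
eef_pos: [0.5835, -0.1639, 0.0839]
tcp_rot: [0.0, -0.001, 1.0, -0.0]
force: [0.3, -0.4, 1.3]
finger_gap: 0.0002
gripper_force: 0.0
```

Emit:
apply_moves(motion=[-3,-8.5,0,0,0,-1,-13,0,0,0,1,-18,0,0,0,3,-24.5,0,-0.14,0,4,-31.5,0,-0.26,0,4.5,-38.5,0,-0.38,0,4,-45.5,0,-0.5,0,2.5,-52.5,0,-0.62,0,0.5,-59,0,-0.74,0,-3,-65.5,0,-0.86,0,-6.5,-71.5,0,-0.98,0,-11,-77,0,-1.1,0,-16,-82,0,-1.22,0,-22,-86,0,-1.34,0,-26.5,-88.5,0,-1.43,0,-26.5,-88.5,0,-1.43,0])

```text
t: 10.17
eef_pos: [0.5565, -0.2536, 0.084]
tcp_rot: [0.001, 0.657, 0.754, 0.0]
force: [0.4, 0.7, 0.1]
finger_gap: -0.0001
gripper_force: 0.0
```

```bash
python3 look.py d | grep -E "hub|tip|^[0-9]"; python3 - <<'E'
import cv2
a=cv2.imread("pics/d_side.png")[140:220,230:350];cv2.imwrite("pics/d_c.png",cv2.resize(a,None,fx=5,fy=5))
E
```

```text
isolator_hub side [197.1 320.3] 0.62 [0.3524 0.4786 0.063 ]
isolator_hub top [337.9 193.3] 0.69 [ 0.5387 -0.2023  0.0918]
isolator_tip side [301.8 161.6] 0.43 [ 0.5414 -0.2738  0.1009]
10.8667 [ 0.5567 -0.2523  0.0828] [-0.      0.6547  0.7559  0.    ] 0.0003534886466156295 [-0.2269  0.0738 -0.6566]
```

View pics/d_c.png

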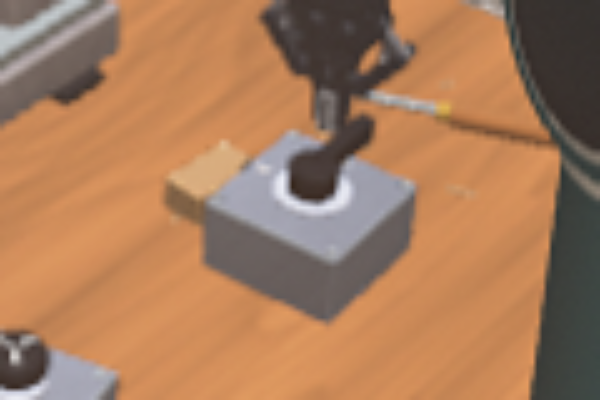

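The handle has snapped over to off: its bar runs from (315,175) to (360,130) in the crop and no longer touches the fingers. I nudge it gently to confirm it is on its stop.

Emit:
apply_moves(motion=[-2,0,0,0,0,-4,0,0,0,0,-5,0,0,0,0,-6,0,0,0,0,-6,0,0,0,0])

```text
t: 11.28
eef_pos: [0.5541, -0.2523, 0.0835]
tcp_rot: [0.004, 0.655, 0.756, 0.003]
force: [34.8, -0.8, -13.0]
finger_gap: -0.0002
gripper_force: 17.3
```

Emit:
apply_moves(motion=[8,0,0,0,0,14,0,0,0,0,14,0,40,0,0,14,0,80,0,0,14,0,90,0,0,2.5,359.5,90,0.38,85,2.5,359.5,90,0.38,85,2.5,359.5,90,0.38,85,2.5,359.5,90,0.38,85,2.5,359.5,90,0.38,85,2.5,359.5,90,0.38,85,2.5,359.5,90,0.38,85,2.5,359.5,90,0.38,85,2.5,359.5,90,0.38,85,2.5,359.5,90,0.38,85,2.5,359.5,90,0.38,85,2.5,359.5,90,0.38,85,2.5,359.5,90,0.38,85])

```text
t: 12.78
eef_pos: [0.5533, 0.1062, 0.1728]
tcp_rot: [0.0, 0.501, 0.866, -0.0]
force: [-0.2, -0.1, -0.3]
finger_gap: 0.0849
gripper_force: 0.0
```

```bash
python3 look.py e | grep -E "hub|tip|^[0-9]"; python3 - <<'E'
import cv2
import numpy as np
a=cv2.imread("pics/e_side.png")[140:260,190:330];b=cv2.imread("pics/e_top.png")[150:230,230:370]
cv2.imwrite("pics/e_c.png",cv2.resize(np.vstack([a,b]),None,fx=3,fy=3))
E
```

```text
isolator_hub side [290.4 170.4] 0.59 [ 0.5455 -0.2056  0.0946]
isolator_hub top [339.6 192.7] 0.51 [ 0.5403 -0.2067  0.0937]
isolator_tip side [303.5 163.5] 0.44 [ 0.532  -0.2725  0.097 ]
isolator_tip top [366.  195.1] 0.76 [ 0.5453 -0.3066 -0.0007]
13.4833 [0.5532 0.1072 0.1728] [-0.      0.5002  0.8659 -0.    ] 0.08492119492441778 [0.1725 0.4427 0.2161]
```

View pics/e_c.png

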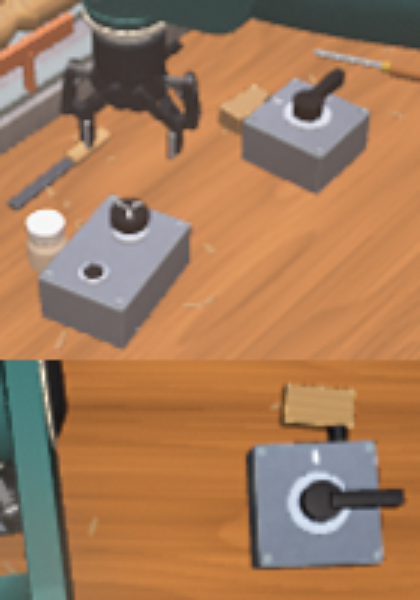

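The isolator is off, with its bar pointing to -y in both halves of the crop. The mushroom is still latched at (128,215) and the offcut has not moved. I descend with open jaws and grip the head.

Emit:
apply_moves(motion=[0,0,-35,0,85,0,0,-70,0,85,0,0,-92,0,85,0,0,-100,0,85,0,0,-103,0,85,0,0,-103,0,85,0,0,-103,0,85])

```text
t: 14.07
eef_pos: [0.554, 0.1073, 0.0715]
tcp_rot: [0.001, 0.5, 0.866, 0.001]
force: [-0.2, 0.9, 0.1]
finger_gap: 0.0848
gripper_force: 0.0
```

Emit:
apply_moves(motion=[0,0,0,0,44,0,0,0,0,44,0,0,0,0,40,0,0,0,0,38,0,0,0,0,38,0,0,0,0,38,0,0,0,0,38,0,0,0,0,38])

```text
t: 14.73
eef_pos: [0.5559, 0.1084, 0.0723]
tcp_rot: [0.003, 0.5, 0.866, 0.003]
force: [15.3, 10.3, 5.6]
finger_gap: 0.0426
gripper_force: 61.8
```

The grip is firm, but the head sits about 3 mm farther along the closing line. I ease the arm that way, then twist.

Emit:
apply_moves(motion=[1,0.6,0,0,38,2,1.2,0,0,38,3,1.8,0,0,38,3,1.8,0,0,38])

```text
t: 15.07
eef_pos: [0.5565, 0.1088, 0.072]
tcp_rot: [0.0, 0.5, 0.866, -0.0]
force: [-10.3, -3.6, 20.3]
finger_gap: 0.0426
gripper_force: 63.1
```

Emit:
apply_moves(motion=[0,0,0,-0.08,38,0,0,0,-0.16,38,0,0,0,-0.24,38,0,0,0,-0.32,38,0,0,0,-0.4,38,0,0,0,-0.48,38,0,0,0,-0.56,38,0,0,0,-0.64,38,0,0,0,-0.72,38,0,0,0,-0.78,38,0,0,0,-0.78,38,0,0,0,-0.78,38])

```text
t: 16.07
eef_pos: [0.5557, 0.1087, 0.0721]
tcp_rot: [-0.0, 0.792, 0.611, -0.001]
force: [-19.9, -5.8, 25.3]
finger_gap: 0.0423
gripper_force: 63.5
```

```bash
python3 -c "
from h import *
s=arm.sense();print(s['moment'],s['force'],s['eef_pos'],s['tcp_rot'],s['finger_gap'],s['gripper_force'])"
```

```text
[-0.75955276  3.24281824  0.29997869] [-19.88873677  -5.83435848  25.34446317] [0.55570665 0.10874908 0.07206096] [-2.93377312e-05  7.91929823e-01  6.10611898e-01 -5.14407156e-04] 0.04225884705107198 63.544255904853344
```

Emit:
apply_moves(motion=[-1,-0.5,1,0,38,-1.5,-0.5,1.8,0,38,-1.5,-0.5,1.8,0,38])

```text
t: 16.32
eef_pos: [0.5552, 0.1085, 0.0727]
tcp_rot: [0.001, 0.792, 0.611, 0.001]
force: [0.7, 0.6, 3.2]
finger_gap: 0.0421
gripper_force: 61.4
```

Emit:
apply_moves(motion=[0,0,0,0,85,0,0,0,0,85,0,0,0,0,85,0,0,0,0,85,0,0,0,0,85,0,0,0,0,85,0,0,0,0,85,0,0,0,0,85,0,0,30,0,85,0,0,70,0,85,0,0,110,0,85,0,0,150,0,85,0,0,160,0,85,0,-300,160,0,85,0,-300,160,0,85,0,-300,160,0,85,0,-300,160,0,85,0,-300,160,0,85,0,-300,160,0,85,0,-300,160,0,85])

```text
t: 17.98
eef_pos: [0.5542, -0.1853, 0.2316]
tcp_rot: [0.0, 0.792, 0.611, 0.0]
force: [0.9, 0.7, 0.3]
finger_gap: 0.085
gripper_force: 0.0
```

```bash
python3 look.py f | grep -E "^[0-9]|tip"; python3 fit.py | grep -E "high|jar|offcut" ; python3 - <<'E'
import cv2
import numpy as np
a=cv2.imread("pics/f_side.png")[140:260,190:330];b=cv2.imread("pics/f_top.png")[150:220,190:330]
cv2.imwrite("pics/f_c.png",cv2.resize(np.vstack([a,b]),None,fx=3,fy=3))
E
```

```text
isolator_tip side [302.3 162.6] 0.51 [ 0.5375 -0.2719  0.0991]
18.6833 [ 0.5547 -0.1828  0.2317] [0.0001 0.7917 0.6109 0.    ] 0.08473713318317058 [0.2625 0.1643 0.1822]
   high 197 mean [0.5526 0.1065 0.1083] rect ((553.4913330078125, 106.65135192871094), (42.35022735595703, 41.96635818481445), 46.08662414550781) z90 [0.1085 0.1115]
   high 92 mean [ 0.5317 -0.2486  0.0956] rect ((532.2002563476562, -232.02728271484375), (24.58991050720215, 87.04783630371094), 8.897944450378418) z90 [0.0958 0.0982]
   high 118 mean [0.5525 0.1143 0.1104] rect ((553.9558715820312, 113.37933349609375), (40.67121887207031, 41.15131759643555), 42.92802429199219) z90 [0.1117 0.1155]
   high 122 mean [ 0.5318 -0.2176  0.0968] rect ((538.6453857421875, -223.16488647460938), (41.513370513916016, 99.16754150390625), 12.584254264831543) z90 [0.0969 0.102 ]
top jar [213.9, 160.3] [0.635  0.1571 0.064 ]
top offcut None None
side jar [205.6, 217.1] [0.6267 0.1697 0.0666]
side offcut [267.4, 171.7] [ 0.6572 -0.2075  0.032 ]
```

View pics/f_c.png

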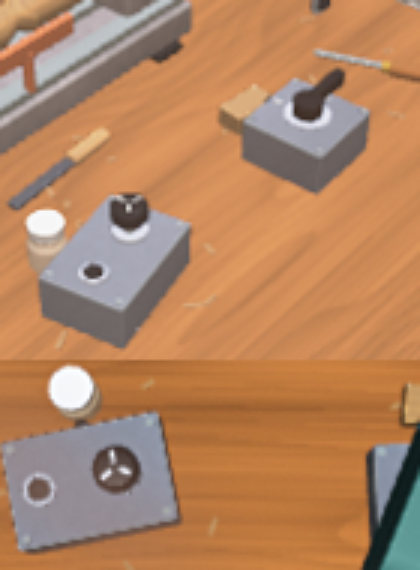

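The mushroom at (128,210) is back up: its depth height of 0.1085 is the same as at the start. Its marks are straight, the handle is off, and the jar and offcut have not moved. I hand in.

```bash
python3 -c "
from cell import arm
print(arm.finish_job())"
```

```text
the job is handed in; nothing more can be done
None
```

The job is handed in after about 19 s on the robot's clock: I pressed and latched the mushroom stop, turned the isolator to off, then twisted the mushroom free; it is fully up, and I neither touched the start button nor moved the jar or offcut.

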